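# Load the orange pot of the fittings carousel and hold it at the pointer

## Task

Stand the loose orange coupler upright in the empty orange pot of the fittings carousel and let go of it; then turn the carousel, without spinning it fast, until the orange pot is at the front, lined up with the yellow pointer on the carousel's fixed foot. Finish with the fingers still gripping or pressing on the carousel to hold it still there, the coupler standing in its pot. Leave the other things on the worktop where they are.

Things in the scene. Friction and masses are not known exactly. Their poses are not given: they have to be found in the camera images.
- coupler: the loose orange plastic pipe coupler: a tube standing on end, 30 mm outside diameter, 40 mm high, about 20 g, open at both ends; origin at the centre of its lower end, z up along its axis
- carousel: the carousel's fixed black foot, 200 mm across, fastened to the worktop, turned by its yaw; origin on the turning axis at worktop height. A tongue 30 mm wide and 8 mm high runs out along its -x axis to 152 mm from the axis (the front) and carries the yellow pointer, a 22 mm square set cornerwise, 138 mm from the axis
- platter: all that turns: grey platter, 240 mm across, upper face 29 mm above the worktop, with a centre knob and five open pots (one orange and empty on its -x side; four white, their parts fixed in, up to 83 mm above the worktop), 82 mm from the axis, 72 degrees apart. Turns endlessly both ways with light friction (about 0.1 N m), stays where left. Origin on the vertical axis at worktop height, z up
- marked_pot (a point): centre of the inner floor of the orange pot, 33 mm above the worktop, 82 mm from the turning axis. Every pot is round, 60 mm outside diameter at the foot and 66 mm at the rim, wall 3.5 mm, rim 63 mm above the worktop
- platter_edge (a point): point on the platter's upper edge straight outward of the orange pot, at an orange tab, 120 mm from the axis, 29 mm above the worktop
- pointer (a point): point fixed to the foot, on the line from the axis to the yellow pointer, 120 mm from the axis, 29 mm above the worktop; the platter_edge point comes to lie here when the orange pot faces front
- knob (a point): centre of the top of the round black knob on the turning axis, 115 mm above the worktop; the knob is 36 mm in diameter from 88 to 111 mm above the worktop, on a thinner stem, and turns rigidly with the platter
- tape_measure: yellow pocket tape measure, 34 x 80 x 62 mm, bystander; origin at the centre of its underside
- tape_black: roll of black tape lying flat, 58 mm across, 19 mm high, bystander; origin at the centre of its underside
- driver_red: screwdriver with red handle, 210 mm long, bystander; origin at the centre of its underside
- driver_blue: screwdriver with blue handle, 185 mm long, bystander; origin at the centre of its underside
- elbow: grey pipe elbow lying flat, 85 x 85 x 30 mm, bystander; origin at the centre of its underside
Mind the look-alikes: they are no part of the job. What is shaped like the coupler but green or white is not meant.

How it is judged:
On the way:
1. the coupler stands upright in the orange pot, released, before the pot has been brought to the front (distance between coupler and marked_pot below 0.022 m and angle between coupler's own z axis and vertical below 0.2 rad and contact force between the fingers and coupler below 0.1 N and horizontal distance between platter_edge and pointer above 0.035 m), for 0.2 s.
At the end, for the whole second after the job is handed in: orange tab within 13 mm of the pointer line at the platter edge (about 6 degrees), platter still (under 0.05 rad/s) and held by the fingers with over 1 N; coupler untouched, upright within 0.2 rad, its foot within 22 mm of the centre of the orange pot's floor (distance between coupler and marked_pot below 0.022 m and angle between coupler's own z axis and vertical below 0.2 rad and contact force between the fingers and coupler below 0.1 N and horizontal distance between platter_edge and pointer below 0.013 m and angular speed of platter below 0.05 rad/s and contact force between the fingers and platter above 1 N); the arm keeps its last pose, push and grip.
It fails at once if the carousel is spun faster than 6 rad/s, about a turn a second (angular speed of platter above 6 rad/s).
It fails at once if another loose thing on the worktop is moved by more than 40 mm (distance of any of tape_measure, tape_black, driver_red, driver_blue, elbow from where it was at the start of the episode above 0.04 m).
It also fails if it takes over 64 s, if anything falls off the work surface, if the arm or the gripper's body presses on something with over 40 N, if the wrist force passes 120 N, or if a joint passes its speed limit or range.

## Robot

A 6-joint arm with a two-finger parallel gripper is mounted at the origin on a cart in front of the work surface, level with it; the furniture and walls round the work are solid. World frame = base frame: x ahead of the robot, y to its left, z up, the work surface at z = 0. Lengths are in m, angles in rad, forces in N, time in s.
With the tool pointing down it reaches from about 0.275 to 0.75 m from the base axis. Payload 10.2 kg.
Tool frame: the origin (TCP) lies at the very end of the fingers, on their centre line; the grasp point (between the pads) lies 19 mm behind it; z points along the fingers, y is the line along which they close (so a half turn about z gives the same grasp; the last joint's range is limited). The gripper opens to 88 mm and grips with 3 to 60 N. Pads are 18 mm wide; open, the fingers measure 123 mm over their backs; the gripper's body (75 mm by 187 mm) begins 45 mm behind the grasp point.
Start: joints at [-1.386, 0.313, 1.498, -0, 1.331, -0.223], TCP at [0.208, -0.482, 0.239] pointing down, gripper open.
Joint ranges: [-2.94, 2.94], [-0.97, 2.17], [0.19, 2.56], [-1.23, 4.37], [0.02, 3.11], [-2.88, 2.88]. Speed limits (rad/s): [2.39, 2.39, 3.01, 3.14, 3.14, 3.14].

## Interface

Orientations are given as a unit quaternion [w, x, y, z].
In Python, from plant import arm, solver, viewer, ticket gives the robot as it stands. Calls block until the motion is done:
- arm.movep(position, orientation): joint-space move of the TCP to a pose.
- arm.movel(position, ori=None, max_speed=0.15, stop_force=None): straight line of the TCP; ori=None keeps the orientation; max_speed is the mean speed in m/s. With stop_force (N) it stops when the force on the tool has changed by that much, and returns True; else False.
- arm.goto_joints(angles): joint-space move.
- arm.set_gripper(opening, strength=None): opening from 0.0 (shut) to 1.0 (fully open); strength is the grip in N (None keeps the last); returns when the fingers have stopped.
- arm.hold(seconds).
- solver.ik(position, orientation): joint angles nearest the present ones, or None.
- arm.read_state(): the state.
- viewer.read_camera(name): name is "scene" or "top"; returns a dict with "img" (400x640x3 uint8, blue, green, red), "z_map" (400x640 float32, m along the optical axis (not along the pixel's ray), 0 where there is no reading), "vertical_fov" (degrees; the focal length in pixels is half the picture's height over the tangent of half this angle, whatever the lens; pixels are square), "cx", "cy" (the principal point, pixels), "origin" and "rotation" of the camera in the world. Camera axes: x right, y down, z forward; pixel columns grow to the right and rows downward; lengths in m; the calibration is good to about 2 mm. A picture is of the moment at which its call begins.
A pose or a line that the arm cannot do raises arm.PlanningError and nothing moves.
- ticket.hand_in(): hands the job in; it is judged then, once.
The state is a dict: "time_s": time; "joint_positions": joint angles; "qd": joint speeds; "joint_torque": joint torques, N m; "tcp_pos": TCP position; "tool_rot": TCP orientation; "ft_force": force on the tool from outside, world axes, zero at the start; "ft_torque": the same for the moment, N m; "gripper_width": opening from 0.0 (shut) to 1.0 (fully open); "gripper_force": force on a finger pad.
Only numpy, scipy, OpenCV 4.12 (cv2) and the standard library are available. Lean on these libraries where they do the work, as an engineer would, in place of code of your own. Each camera call takes 0.05 s, during which the arm holds its last target. There are 200 camera calls.

## Working session

There is one attempt and no reset: what is moved stays moved. The work goes in short steps, each a Python script; the robot and the scene stay as the last script left them, time stands still between calls to the robot, and variables do not carry over. Pictures are saved under pics/ and viewed, at most 10 in all, crops included, and the job is handed in when it is done.

```bash
ls; mkdir -p pics
cat > h.py <<'E'
import numpy as np, cv2
from plant import arm, solver, viewer, ticket
def cam(n):
    c=viewer.read_camera(n); c['R']=np.array(c['rotation']).reshape(3,3) if np.size(c['rotation'])==9 else None
    c['f']=200/np.tan(np.radians(c['vertical_fov'])/2); return c
def pts(c,u,v,z=None):
    u=np.atleast_1d(u).astype(float);v=np.atleast_1d(v).astype(float)
    d=np.stack([(u-c['cx'])/c['f'],(v-c['cy'])/c['f'],np.ones_like(u)],1)
    o=np.array(c['origin'])
    if z is None: return o+(d*c['z_map'][v.astype(int),u.astype(int)][:,None])@c['R'].T
    w=d@c['R'].T; return o+w*((z-o[2])/w[:,2])[:,None]
E
python3 - <<'E'
from h import *
for n in('scene','top'):
    c=cam(n); cv2.imwrite(f'pics/{n}0.png',c['img']); print(n,c['origin'],c['rotation'],c['f'],c['cx'],c['cy'])
print(arm.read_state())
E
```

```text
pics
scene [0.04056191 0.62066025 0.55682273] [ 0.14815657 -0.25465799  0.82996841 -0.47365744] 378.0093917766651 318.27611398378866 199.6031949868818
top [ 0.35094239 -0.04615453  1.06076524] [ 0.05931791 -0.70097027  0.70841792 -0.05714994] 464.5535133797628 325.88255833724867 201.3799588931158
{'time_s': 0.1, 'joint_positions': array([-1.38643014e+00,  3.13392102e-01,  1.49831387e+00, -2.60435323e-05,
        1.33092048e+00, -2.23378465e-01]), 'qd': array([-0.0004558 , -0.00178858, -0.00177372,  0.00186841, -0.000653  ,
       -0.00017894]), 'joint_torque': array([ 3.02977031e-03, -4.02814937e+01, -2.52643329e+01,  6.95720455e-02,
        3.42685904e-02, -5.56122325e-05]), 'tcp_pos': array([ 0.20814176, -0.48177445,  0.23823706]), 'tool_rot': array([-5.17044110e-04,  9.79289161e-01,  2.02465978e-01, -2.56291185e-06]), 'ft_force': array([-0.46293473, -0.22311654,  0.45245549]), 'ft_torque': array([-0.01685254,  0.00781099, -0.02438786]), 'gripper_force': 0.0, 'gripper_width': 1.0026072983825791}
```

```bash
sed -i "s/c\['R'\]=np.*else None/from scipy.spatial.transform import Rotation as Ro; c['R']=Ro.from_quat(np.roll(c['rotation'],-1)).as_matrix()/" h.py; sed -n 1,8p h.py
```

```text
import numpy as np, cv2
from plant import arm, solver, viewer, ticket
def cam(n):
    c=viewer.read_camera(n); from scipy.spatial.transform import Rotation as Ro; c['R']=Ro.from_quat(np.roll(c['rotation'],-1)).as_matrix()
    c['f']=200/np.tan(np.radians(c['vertical_fov'])/2); return c
def pts(c,u,v,z=None):
    u=np.atleast_1d(u).astype(float);v=np.atleast_1d(v).astype(float)
    d=np.stack([(u-c['cx'])/c['f'],(v-c['cy'])/c['f'],np.ones_like(u)],1)
```

View pics/scene0.png

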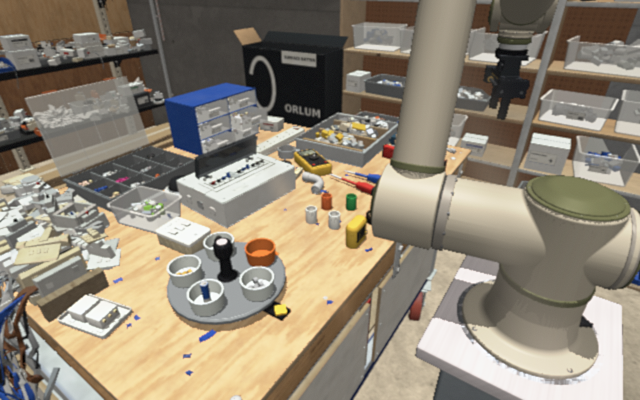

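View pics/top0.png

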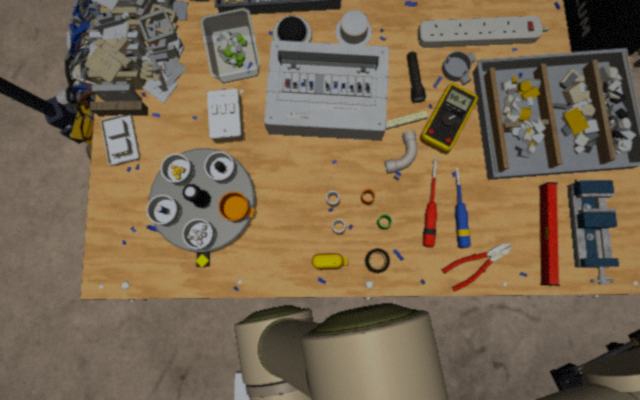

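Scene picture: orange coupler at (326,200), green one at (351,201), white ones at (311,214) and (334,219). In the top view the candidates are orange (368,197), green (385,221) and white (333,199), (339,226). The orange pot is at (235,207) and the yellow pointer at (203,259). By the description I choose the orange one at (368,197). Next I measure and check it in a close crop.

```bash
cat > m.py <<'E'
from h import *
def mask(c,lo,hi,box):
    m=cv2.inRange(cv2.cvtColor(c['img'],cv2.COLOR_BGR2HSV),lo,hi); k=np.zeros_like(m); x0,y0,x1,y1=box; k[y0:y1,x0:x1]=m[y0:y1,x0:x1]; return k
OR=((4,170,90),(17,255,255));
E
python3 - <<'E'
from m import *
t=cam('top'); s=cam('scene')
def rep(n,m,c,zlo,zhi):
    v,u=np.nonzero(m); P=pts(c,u,v); k=(P[:,2]>zlo)&(P[:,2]<zhi); P=P[k]
    if len(P)<4: print(n,len(P),len(u),u.mean() if len(u) else 0); return
    (cx,cy),r=cv2.minEnclosingCircle(P[:,:2].astype(np.float32)); print(n,len(P),'circ',cx,cy,r,'mean',P.mean(0),'zmax',P[:,2].max(),'px',u[k].mean(),v[k].mean())
rep('coup top',mask(t,*OR,(350,180,385,212)),t,.030,.05)
rep('coup scene',mask(s,*OR,(315,185,338,212)),s,.030,.05)
rep('coup scene all',mask(s,*OR,(315,185,338,212)),s,0,.05)
rep('pot top',mask(t,*OR,(215,185,262,230)),t,.055,.075)
rep('pot scene',mask(s,*OR,(235,230,285,275)),s,.055,.075)
Y=((22,150,130),(35,255,255))
rep('pointer',mask(t,*Y,(190,248,216,272)),t,-.01,.03)
rep('pointer s',mask(s,*Y,(265,295,300,325)),s,-.01,.03)
# knob: z>0.1
for n,c,b in(('t',t,(140,140,265,260)),('s',s,(160,225,300,330))):
    x0,y0,x1,y1=b; V,U=np.mgrid[y0:y1,x0:x1]; P=pts(c,U.ravel(),V.ravel()); k=P[(P[:,2]>.1)&(P[:,2]<.13)]; print('knob',n,len(k),k.mean(0),k.min(0),k.max(0))
    k=P[(P[:,2]>.02)&(P[:,2]<.032)]; print('platter',cv2.minEnclosingCircle(k[:,:2].astype(np.float32)))
# loose objects heights near coupler
V,U=np.mgrid[185:280,310:400]; P=pts(t,U.ravel(),V.ravel())
for n,b in(('w1',(322,190,343,208)),('w2',(330,218,348,236)),('gr',(375,212,394,230)),('tm',(308,250,350,272)),('blk',(362,246,392,274))):
    x0,y0,x1,y1=b; V,U=np.mgrid[y0:y1,x0:x1]; P=pts(t,U.ravel(),V.ravel()); k=P[P[:,2]>.012]; print(n,k.min(0),k.max(0))
cv2.imwrite('pics/crop1.png',np.hstack([cv2.resize(t['img'][170:280,300:410],(390,390),interpolation=cv2.INTER_CUBIC),cv2.resize(s['img'][180:245,295:360],(390,390),interpolation=cv2.INTER_CUBIC)]))
E
```

```text
coup top 63 circ 0.5343387722969055 -0.13702382147312164 0.015237145125865936 mean [ 0.53413314 -0.1373029   0.03768634] zmax 0.04263163130036962 px 367.58730158730157 195.23809523809524
coup scene 47 circ 0.5323215126991272 -0.1364123821258545 0.016710447147488594 mean [ 0.53121322 -0.13368862  0.03465989] zmax 0.03987670540795363 px 326.17021276595744 197.2127659574468
coup scene all 132 circ 0.5320831537246704 -0.1367798149585724 0.016916051506996155 mean [ 0.52986805 -0.1311989   0.02363289] zmax 0.03987670540795363 px 326.06060606060606 201.16666666666666
pot top 109 circ 0.5095987915992737 0.15902647376060486 0.032126810401678085 mean [0.51196399 0.16162304 0.06079164] zmax 0.06547960163233313 px 231.67889908256882 204.87155963302752
pot scene 181 circ 0.5075250864028931 0.16079993546009064 0.03317926451563835 mean [0.50642581 0.16395096 0.05935661] zmax 0.06393395325775303 px 259.2596685082873 248.94475138121547
pointer 91 circ 0.3937782049179077 0.23715506494045258 0.013980776071548462 mean [0.39425945 0.23651069 0.01191055] zmax 0.016601424501447415 px 201.54945054945054 260
[... 270 characters left out ...]
10048968] [0.54901469 0.25536421 0.12036132]
platter ((0.5310903191566467, 0.23836511373519897), 0.1219235509634018)
knob s 251 [0.52540966 0.24254107 0.11049153] [0.51278034 0.22220639 0.10007203] [0.54618872 0.25692063 0.11687337]
platter ((0.5900057554244995, 0.23660871386528015), 0.1795405149459839)
w1 [ 0.35094239 -0.07137707  0.01305221] [ 0.54423842 -0.04408997  1.06076524]
w2 [ 0.35094239 -0.08352682  0.01227499] [ 0.48132531 -0.04615453  1.06076524]
gr [ 0.4615564  -0.18805309  0.01246829] [ 0.49147157 -0.15783013  0.04227684]
tm [ 0.37189472 -0.08989534  0.01229088] [ 0.40629689 -0.01041854  0.06519459]
blk [ 0.35094239 -0.18370647  0.01220606] [ 0.41773618 -0.04615453  1.06076524]
```

View pics/crop1.png

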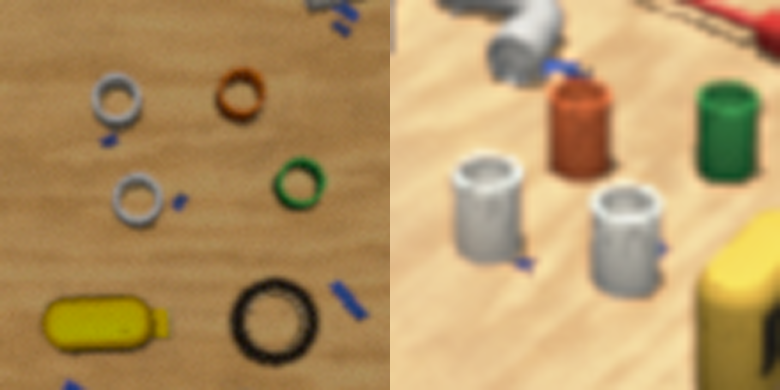

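The crop shows the orange coupler standing upright at crop pixel (240,94), apart from the green (300,183) and white ones. The fingers (65 mm over their backs when closed on it) don't fit the pot, so I grip only its top 10 mm.

```bash
cat >> m.py <<'E'
def q(deg): # tool down, finger line along world angle deg
    a=np.radians(deg+90)/2; return [0,np.cos(a),np.sin(a),0]
E
python3 - <<'E'
from m import *
Q=q(-16); C=[.5335,-.137]
arm.set_gripper(.6,strength=8)
arm.movep(C+[.12],Q); arm.movel(C+[.030],max_speed=.08)
arm.set_gripper(0.0,strength=8); s=arm.read_state(); print(s['gripper_width']*88,s['gripper_force'],s['tcp_pos'],s['time_s'],s['joint_positions'])
arm.movel(C+[.19],max_speed=.12)
s=arm.read_state(); print(s['gripper_width']*88,s['gripper_force'])
P=[.5085,.160]
arm.movep(P+[.19],Q)
s=arm.read_state(); print(s['time_s'],s['tcp_pos'],s['joint_positions'])
c=cam('scene'); m=mask(c,*OR,(150,100,400,300)); cv2.imwrite('pics/held.png',cv2.resize(c['img'][120:300,150:330],(540,540)))
E
```

```text
29.821710124120493 7.999011023821367 [ 0.5335859  -0.13702539  0.03013296] 4.4 [-4.64083028e-01  6.18465505e-01  1.63452830e+00  1.09598708e-05
  8.88319586e-01 -1.84844829e-01]
29.85419828384113 7.998221508678398
7.025 [0.50885467 0.15910518 0.18988   ] [ 8.32557554e-02  3.73120717e-01  1.54575935e+00 -2.66424083e-04
  1.22281087e+00  3.63555415e-01]
```

View pics/held.png

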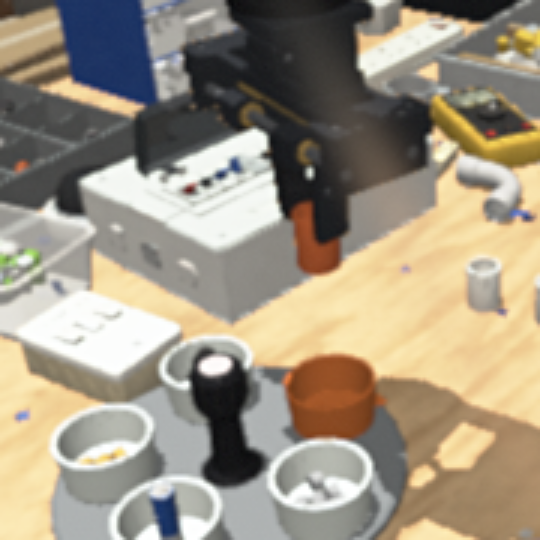

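The coupler is held upright at crop pixel (318,237), above the orange pot (333,395). Next I lower and release it.

Run:
```python
from m import *
P=[.5085,.160]
arm.movel(P+[.08],max_speed=.1)
print(arm.movel(P+[.064],max_speed=.03,stop_force=3)); s=arm.read_state(); print(s['tcp_pos'],s['ft_force'])
arm.set_gripper(.5); arm.hold(.3)
arm.movel(P+[.19],max_speed=.12)
K=[.530,.2375]
j=solver.ik(K+[.19],q(37)); print(j, solver.ik(K+[.19],q(-37)),arm.read_state()['time_s'])
arm.movep([.45,0,.25],q(0))
t=cam('top');s=cam('scene')
cv2.imwrite('pics/placed.png',np.hstack([cv2.resize(t['img'][140:270,140:270],(390,390)),cv2.resize(s['img'][220:330,160:270+20],(390,390))]))
for n,c,b in(('t',t,(210,180,262,235)),('s',s,(230,215,290,280))):
    m=mask(c,*OR,b); v,u=np.nonzero(m); X=pts(c,u,v); X=X[(X[:,2]>.066)&(X[:,2]<.085)]; print(n,len(X),X.mean(0) if len(X) else '',cv2.minEnclosingCircle(X[:,:2].astype(np.float32)) if len(X) else '')
```

```text
False
[0.50854471 0.16001132 0.06401502] [-0.08460917 -0.34263944 -0.56738028]
[ 2.19673033e-01  4.74273532e-01  1.39422878e+00 -4.44089210e-16
  1.27309034e+00 -4.26098790e-01] [ 2.19673033e-01  4.74273532e-01  1.39422878e+00 -4.44089210e-16
  1.27309034e+00  8.65444856e-01] 10.9167
t 0  
s 93 [0.50672116 0.16017674 0.0698502 ] ((0.508734405040741, 0.15944556891918182), 0.016626983880996704)
```

View pics/placed.png

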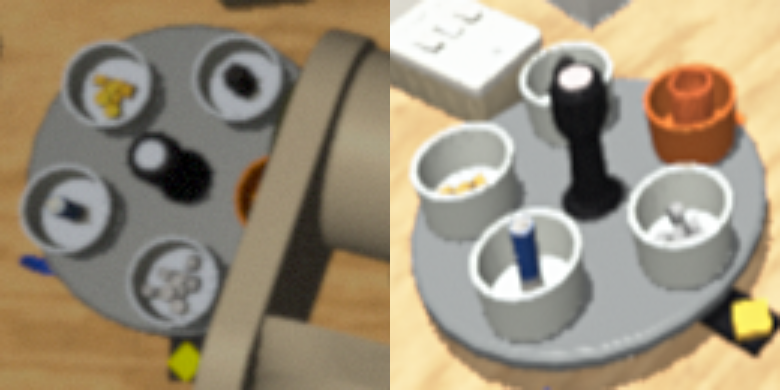

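The coupler stands upright and centred in the orange pot (right half, 690,90). The pot needs about −74° of turning, so I grip the knob and turn joint 6.

```bash
cat > ang.py <<'E'
from m import *
def look(tag,A=np.array([.531,.2375])):
    for n in('top','scene'):
        c=cam(n); cv2.imwrite(f'pics/{tag}_{n}.png',c['img'])
        b=(130,130,270,280) if n=='top' else (150,220,310,340)
        v,u=np.nonzero(mask(c,*OR,b)); X=pts(c,u,v)
        r=np.hypot(*(X[:,:2]-A).T)
        for nm,k in(('rim',(X[:,2]>.055)&(X[:,2]<.066)&(r<.13)),('coup',(X[:,2]>.067)&(X[:,2]<.085)&(r<.13)),('tab',(X[:,2]>.018)&(X[:,2]<.034)&(r>.112)&(r<.135))):
            if k.sum()>4:
                cc,rr=cv2.minEnclosingCircle(X[k][:,:2].astype(np.float32)); d=np.array(cc)-A; print(n,nm,k.sum(),np.round(cc,4),round(rr,4),'ang',np.degrees(np.arctan2(d[1],d[0])))
E
python3 - <<'E'
from ang import *
K=[.531,.2375]
arm.set_gripper(.8); arm.movep(K+[.19],q(37)); arm.movel(K+[.094],max_speed=.08,stop_force=8)
arm.set_gripper(0.,strength=40); s=arm.read_state(); print(s['gripper_width']*88,s['gripper_force'],s['ft_force'],s['tcp_pos'])
j=np.array(s['joint_positions'])
for k in range(8): j[5]+=np.radians(74)/8; arm.goto_joints(j)
arm.hold(.3); s=arm.read_state(); print(s['time_s'],s['gripper_force'],s['ft_force'],s['tcp_pos'])
look('turn')
E
```

```text
34.481200222026914 40.0001764157787 [ 2.85012215  2.6780444  -2.68566658] [0.53135706 0.23775088 0.09405867]
17.8167 40.000238043721765 [ 6.42801787  1.84640314 -3.4970289 ] [0.53199508 0.23774691 0.09409543]
top rim 101 [0.4503 0.2376] 0.0322 ang 179.91130858419012
top coup 54 [0.4472 0.2369] 0.0158 ang -179.61589042890427
top tab 35 [0.4147 0.2376] 0.0095 ang 179.96429146564546
scene rim 337 [0.4492 0.2392] 0.033 ang 178.84284307106475
scene coup 97 [0.4459 0.2368] 0.0166 ang -179.5269387075366
scene tab 35 [0.4134 0.2381] 0.0095 ang 179.72040494839604
```

View pics/turn_scene.png

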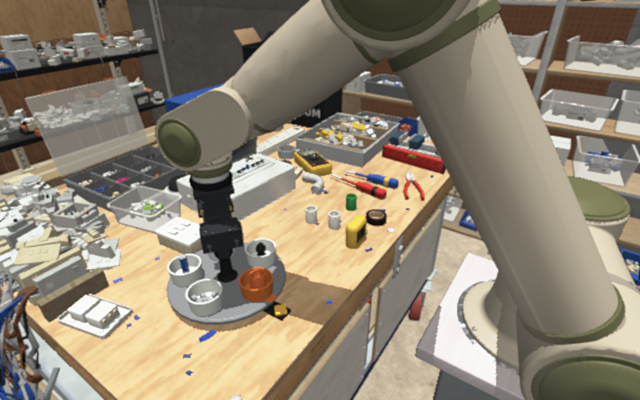

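View pics/turn_top.png

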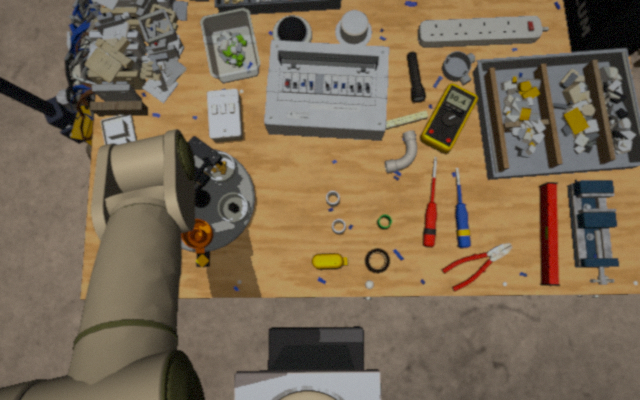

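The orange pot is at the front. In the top view it is at (197,235), with the pointer at (203,259). The tab's y of 0.238 is within about 2 mm of the pointer's 0.2365, the coupler stands in its pot, and the knob is gripped at 40 N.

```bash
python3 -c "
from plant import ticket
print(ticket.hand_in())"
```

```text
the job is handed in; nothing more can be done
None
```

The job is handed in: the orange coupler stands in the orange pot, which is turned to the front within about 2 mm of the pointer line, and the fingers are still gripping the knob; the hand-in call gave no verdict.

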